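Open the counterweighted feed gate and push the tube home

ROBOT

A 6-joint arm with a two-finger parallel gripper is mounted at the origin on the work surface. World frame = base frame: x ahead of the robot, y to its left, z up, the work surface at z = 0. Lengths are in mm, angles in rad, forces in N, time in s.
With the tool pointing down it reaches from about 400 to 925 mm from the base axis. Payload 12.5 kg.
Tool frame: the origin (TCP) lies at the very end of the fingers, on their centre line; the grasp point (between the pads) lies 19 mm behind it (env.grip_point_offset is the distance from the TCP to the grasp point, in mm); z points along the fingers, y is the direction in which the jaws open and shut (so a half turn about z gives the same grasp; the last joint's range is limited). The gripper opens to 95 mm and grips with 3 to 60 N. Pads are 20 mm wide; open, the fingers measure 119 mm over their backs; the gripper's body (75 mm by 180 mm) begins 59 mm behind the grasp point.
Start: joints at [1.131, 0.491, 1.559, -0, 1.092, -0.106], TCP at [204.756, 590.527, 214.661] pointing down, gripper open.
Joint ranges: [-3.1, 3.1], [-0.84, 2.19], [0.05, 2.79], [-1.13, 4.28], [0.06, 2.93], [-2.69, 2.69]. Speed limits (rad/s): [2.22, 2.22, 2.79, 3.14, 3.14, 3.14].

INTERFACE

Orientations are given as [roll, pitch, yaw] about the fixed x, y, z axes, in that order (R = Rz(yaw) Ry(pitch) Rx(roll)).
In Python, from cell import env gives the robot as it stands.
- The arm moves only by the tool drive_tool, never from a script. Its argument "commands" is a list of rows, each an object of numbers: "dx", "dy", "dz": the shift along the world's x, y, z in mm; "yaw": the turn about the world's z in degrees. In form: [{"dx": .., "dy": .., "dz": .., "yaw": ..}, ...]. A call has 1 to 5 rows; each row shifts and turns the commanded pose from where the row before left it; what a row does not reach is not made up. A row lasts 1/12 s, in which the tool goes at most 41.7 mm and 7.16 degrees, less where a joint would pass 70% of its speed; a pose out of reach is approached as far as the arm can. A call with a gripper value outside its range is refused whole. "grip" is the opening, from 0 (shut) to 1 (fully open), set as the call begins (left out, the last holds). The fingers move at their own pace and stop on an object; the grip force is fixed at half the most. Time passes only in rows, so rows that do not move let the fingers close. It gives the time, the measured TCP pose, the force and the opening at its end, in the units of the state.
- env.state(): the state, without advancing time (a new reading comes with each control period).
- env.read_camera(name): name is "side" or "top" or "wrist"; returns the picture (480x640x3 uint8, red, green, blue); there is no depth.
- env.calibration(name): a dict with "intrinsics" (3x3 intrinsics, pixels), "rvec" (rotation vector, rad) and "tvec" (3), from world to camera coordinates, as OpenCV has them. Camera axes: x right, y down, z forward; pixel columns grow to the right and rows downward; lengths in mm; the calibration is good to about 2 mm. The wrist camera is an equidistant fisheye: a pixel r from the principal point sees the ray r / f radians off the axis. A picture is of the moment at which its call begins: read the wrist's pose just before it. calibration takes no time and is no camera call; for the wrist camera it gives the pose at the moment of the call.
- env.job_done(): hands the job in, once; it reports no verdict.
Trained networks look in the newest picture that a camera, given by its name, has taken for a name from the list of things; names that differ only in an ending like _2 or _b are one class to them, and where a whole thing is asked for, a point or a joint stands for the part that bears it (a point fixed in the world has none). Each returns a list of dicts, best first, with "conf" (0 to 1); they miss things now and then, are a little off and sometimes report something else, mostly with a low value. They report only what shows in the picture. A call takes as long as a camera call. They do not tell look-alikes from the thing itself.
- env.trace(query, camera): "pixels" (480x640 bool, what is visible of it) and "pixel" ([column, row] in pixels, amid what is visible of it).
- env.place_of(query, camera): "pixel" ([column, row] in pixels: a listed point, or the origin of a listed thing).
The state is a dict: "t": time; "joints": joint angles; "qvel": joint speeds; "tau": joint torques, N m; "eef_pos": TCP position; "tcp_rot": TCP orientation; "ft_force": force on the tool from outside, world axes, zero at the start; "moment": the same for the moment, N m; "opening": opening from 0.0 (shut) to 1.0 (fully open).
Only numpy, scipy, OpenCV 4.12 (cv2) and the standard library are available. Lean on these libraries where they do the work, as an engineer would, in place of code of your own. Each camera call takes 0.05 s, during which the arm holds its last target.

TASK

Push the yellow gate arm up from below by its red crossbar, past its balance point, so that it stays raised on its own, and do not touch the counterweight. Then push the tube along its V trough under the raised gate until its end sits against the yellow end stop, and leave it lying in the trough. Push only, with the fingers: do not lift the tube out of the trough, and leave the other things on the table where they are.

Things in the scene. Friction and masses are not known exactly. Their poses are not given: they have to be found in the camera images.
- rest: Blue feed rest fixed to the table, place and yaw vary (yaw within 17 deg). Origin on the table under the crossing of gate arm and trough. z up; y along the trough, end stop at its -y end; +x towards the gate's hinge, away from the robot. Base plate, mm: x -40..160, y -110..190, 10 thick. Hinge cheeks x 77..123, y +-(23..31), 128 tall; rest post under the arm x 50..66, y +-15, 95 tall.
- trough (a point): Point on the trough's V apex under the gate arm (rest x = 0, y = 0, height 40). The 90 degree V, open upward, runs along the rest's y from -100 to 180; its walls end at height 61, at x = +-21 (+-26 outside). The axis of the tube lying in it is at height 65.5, so a fingertip at that height clears the walls.
- gate (a joint): Gate arm angle, rad. 0: lowered and level, pointing to the rest's -x, towards the robot. Grows as the free end goes up and over to +x; 1.83: fully raised, leaning back on its stop. Let go below its balance point (0.95 to 1.15) it falls shut; above, it swings open by itself, damped, in 1 to 2 s, and stays. Lowered it takes 3 to 5 N straight up at the crossbar, less as it rises.
- bar_mid (a point): Centre of the red crossbar at the free end of the yellow gate arm: round, diameter 20, 100 long, along the rest's y, 195 from the hinge axis. Lowered: at rest x = -95, centre 105 above bare table. The arm (30 wide, 20 thick) runs straight from hinge to bar.
- blade_tip (a point): Lower end of the steel blade (22 x 12 mm) under the gate arm, 100 from the hinge along the arm and 48 below its centre line. Lowered, it hangs in the trough at rest x = 0, y = 0 and bars the tube's way; raised, it is clear.
- gate_axis (a point): Middle of the gate's hinge axis, at rest x = 100, y = 0, height 105. The axis is parallel to the rest's y axis.
- counterweight: Dark steel counterweight, diameter 50, 34 wide, on a thin stem fixed to the gate arm; origin at its centre, 95 from the hinge axis. Arm lowered: above the hinge (rest x = 130, height 195). Arm raised: over on the far side, rest x about 180, height about 50. Not to be touched.
- tube: Loose aluminium tube with closed black ends, diameter 36, length 120, 0.25 to 0.5 kg, lying in the V trough along the rest's y. Origin at its middle, on its axis. It may roll; only its own y axis (its length) is meaningful. Start: middle at rest y = 75 to 110, on the +y side of the gate. Sliding takes 1 to 5 N. Home against the stop: middle at rest y = -25.
- stop_face (a point): Point on the face of the yellow end stop plate that the tube's end must meet, at the height of the tube's axis (rest x = 0, y = -85, height 65.5). The plate is 44 wide, 86 tall.
- magnet: Bystander: red flat magnet square, 100 x 70 x 16 mm, lying near the rest. Origin under its middle.
- clamp: Bystander: blue C-clamp lying flat, about 155 x 80 x 15 mm. Origin under its spine's middle.
- slug: Bystander: steel slug, diameter 32, 40 tall, standing near the rest. Origin at its underside.
- offcut: Bystander: short steel tube offcut, diameter 44, 55 tall, standing near the rest. Origin at its underside.
- wrench: Bystander: steel wrench lying on the right side of the table. Origin under its middle.
- pliers: Bystander: pliers with orange handles, about 180 mm long, lying on the left side of the table. Origin under the middle.
- hammer: Bystander: hammer lying on the left side of the table. Origin under its middle.
There are look-alikes about, which are no part of the job. What is meant by the tube is not purple or turquoise, and is the larger of those in its own colour.

How it is judged (in metres and radians):
On the way, in this order (a step that is already met when the one before it is completed fails the run):
1. the gate arm stands raised past its balance point (value of joint gate above 1.6 rad), for 0.2 s.
2. the tube is pushed home against the end stop (y of tube in the frame of rest below -0.021 m), for 0.2 s.
At the end, for the whole second after the job is handed in: The gate arm stays up by itself (joint above 1.6 rad, still); the tube lies at rest in the V trough (axis within 4 mm of its place, parallel within 0.06 rad) with its end within 4 mm of the end stop (value of joint gate above 1.6 rad and velocity of joint gate between -0.05 and 0.05 rad/s and y of tube in the frame of rest between -0.03 and -0.021 m and x of tube in the frame of rest between -0.004 and 0.004 m and z of tube in the frame of rest below 0.07 m and angle between the y axis of tube and the y axis of rest, either way round below 0.06 rad and linear speed of tube below 0.01 m/s); the robot touches nothing.
It fails at once if the tube is lifted more than 15 mm out of the trough (z of tube in the frame of rest above 0.0805 m).
It fails at once if the counterweight is touched by the robot (contact force between any of the fingers, the arm and counterweight above 0.5 N).
It fails at once if another thing on the table is displaced by more than 30 mm (distance of any of magnet, clamp, slug, offcut, wrench, pliers, hammer from where it was at the start of the episode above 0.03 m).
It also fails if it takes over 48 s, if anything falls off the work surface, if the arm or the gripper's body presses on something with over 40 N, if the wrist force passes 120 N, or if a joint passes its speed limit or range.

## Working session

There is one attempt and no reset: what is moved stays moved. The work goes in short steps, Python scripts to look and compute and a tool call to move; the robot and the scene stay as the last step left them, time stands still between calls to the robot, and variables do not carry over. Pictures are saved under pics/ and viewed, and the job is handed in when it is done.

Besides the shell and the picture viewer there is one more tool, called after "Request:" as name(argument=value, ...) on one line, values as JSON. drive_tool: Moves the arm, as the interface text tells. Its arguments: {"type":"object","properties":{"commands":{"type":"array"},"grip":{"type":"number"}},"required":["commands"]}

```bash
mkdir -p pics; ls; python3 - <<'E'
from cell import env
import cv2
print(env.state())
for n in ("side","top","wrist"):
    im=env.read_camera(n); cv2.imwrite(f"pics/{n}0.png",im[:,:,::-1])
    c=env.calibration(n); print(n,c)
    for q in ("rest","trough","bar_mid","gate_axis","stop_face","blade_tip","tube","counterweight"):
        try:
            r=env.place_of(q,n); print(q,[(x['pixel'],round(x['conf'],2)) for x in r[:4]])
        except Exception as e: print(q,e)
print(env.state()['t'])
E
```

```text
pics
{'t': 0.0, 'joints': array([ 1.13137199e+00,  4.91565684e-01,  1.55948784e+00, -1.62845277e-05,
        1.09167686e+00, -1.05582832e-01]), 'qvel': array([-0.00040805, -0.00188402,  0.00037971,  0.00190268, -0.00329654,
       -0.00099051]), 'tau': array([-3.21344760e-04, -6.12642288e+01, -2.58182734e+01,  6.92454656e-02,
        4.81447508e-02, -1.74930728e-04]), 'eef_pos': array([204.65888437, 590.26970815, 214.04472053]), 'tcp_rot': array([-3.14045974e+00, -1.05539697e-04,  2.80775861e+00]), 'ft_force': array([ 0.21859383, -0.71783886, -0.20799232]), 'moment': array([-0.01770681,  0.00725642,  0.05333995]), 'opening': 0.9991928583977117}
side {'intrinsics': array([[467.58598883,   0.        , 324.58136903],
       [  0.        , 467.58598883, 238.14376487],
       [  0.        ,   0.        ,   1.        ]]), 'rvec': array([ 0.22419249, -2.88722781,  1.04788441]), 'tvec': array([ 547.53004334,  131.69764853, 1300.74162592])}
rest [([316.7, 241.8], 0.84)]
trough [([318.1, 235.4], 0.65)]
bar_mid [([351.3, 215.8], 0.75), ([318.1, 247.4], 0.68), ([293.2, 193.4], 0.49)]
gate_axis [
[... 627 characters left out ...]
is [([323.8, 240.8], 0.71), ([338.9, 190.7], 0.67)]
stop_face [([381.4, 220.5], 0.93), ([420.6, 186.2], 0.43)]
blade_tip [([250.5, 220.7], 0.63)]
tube [([323.1, 238.4], 0.97), ([207.3, 224.3], 0.9), ([349.7, 304.3], 0.69), ([269.3, 335.0], 0.6)]
counterweight [([337.1, 171.3], 0.78), ([364.1, 269.2], 0.62)]
wrist {'intrinsics': array([[371.64829954,   0.        , 314.54988173],
       [  0.        , 371.64829954, 238.75662183],
       [  0.        ,   0.        ,   1.        ]]), 'rvec': array([-2.38709539, -1.69626748, -0.21482954]), 'tvec': array([-626.40178069,  -27.20091997,  390.89621262])}
rest []
trough []
bar_mid []
gate_axis []
stop_face []
blade_tip []
tube []
counterweight []
1.35
```

View pics/side0.png

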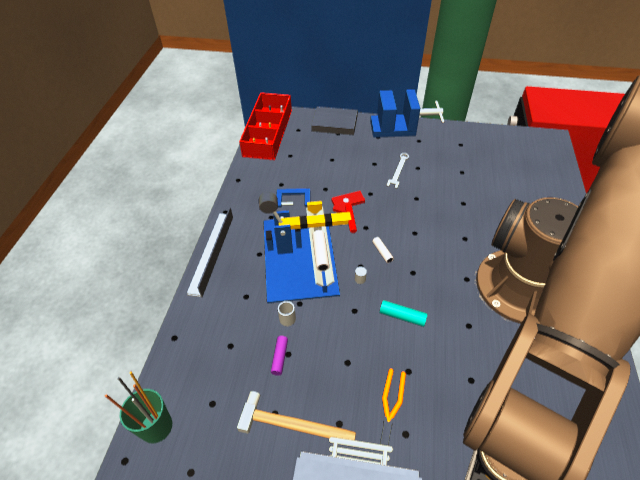

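View pics/top0.png

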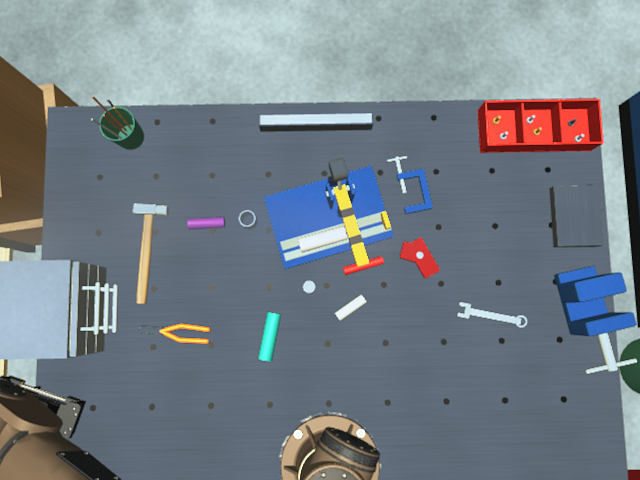

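View pics/wrist0.png

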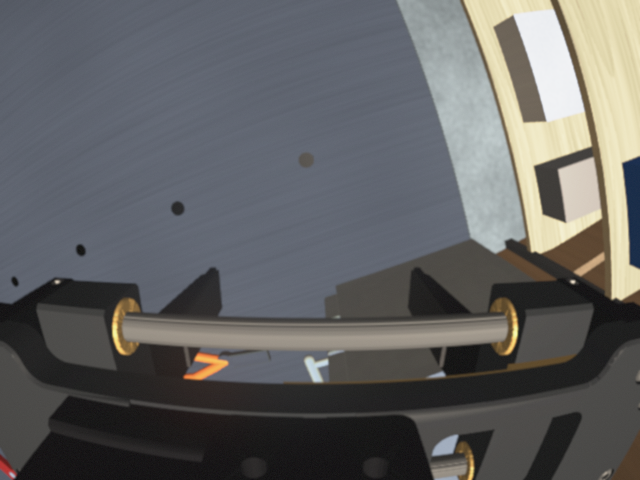

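The top view shows the tube in the trough at (323,238), the crossbar at (363,265) and the end stop at (385,219). The small white cylinder at (350,308) is a look-alike. Next I fit the rest pose using both views.

```bash
cat > h.py <<'E'
import numpy as np, cv2
from cell import env
from scipy.optimize import least_squares
C={n:env.calibration(n) for n in("side","top")}
def proj(n,P):
    c=C[n]; return cv2.projectPoints(np.float64(P).reshape(-1,1,3),c['rvec'],c['tvec'],c['intrinsics'],None)[0].reshape(-1,2)
def tri(ps,pt):
    Ms=[]
    for n in("side","top"):
        c=C[n]; R=cv2.Rodrigues(c['rvec'])[0]; Ms.append(c['intrinsics']@np.c_[R,c['tvec']])
    X=cv2.triangulatePoints(Ms[0],Ms[1],np.float64(ps),np.float64(pt)); return (X[:3]/X[3]).ravel()
def onplane(n,px,z):
    c=C[n];R=cv2.Rodrigues(c['rvec'])[0]
    d=R.T@np.linalg.inv(c['intrinsics'])@[px[0],px[1],1]; o=-R.T@c['tvec']; return o+d*(z-o[2])/d[2]
def r2w(p,P):
    P=np.atleast_2d(P); c,s=np.cos(p[2]),np.sin(p[2])
    return np.c_[p[0]+c*P[:,0]-s*P[:,1],p[1]+s*P[:,0]+c*P[:,1],P[:,2]]
E
python3 - <<'E'
from h import *
t={"bar":((351.3,215.8),(365.2,265.1)),"trough":((318.1,235.4),(346.1,232.6)),"stop":((316,208),(381.4,220.5)),"cw":((268.1,203.1),(337.1,171.3)),"rest":((316.7,241.8),(345.6,232.9))}
for k,v in t.items(): print(k,tri(*v).round(1))
im=cv2.imread("pics/top0.png")
hsv=cv2.cvtColor(im,cv2.COLOR_BGR2HSV)
# base plate corners top view
R=[(-40,190,10),(-40,-110,10),(160,-110,10),(160,190,10)]; px=[(285,269),(394,237),(373,167),(264,195)]
obs=[("top",R[i],px[i]) for i in range(4)]
obs+=[("side",(-95,0,105),(351.3,215.8)),("top",(-95,0,105),(363.5,265.1)),("top",(0,-85,65.5),(381.4,220.5)),("side",(0,-85,65.5),(316,208)),("side",(130,0,195),(268.1,203.1)),("side",(0,0,40),(318.1,235.4)),("top",(0,0,40),(346.1,232.6))]
f=lambda p:np.concatenate([proj(n,r2w(p,P))[0]-q for n,P,q in obs])
s=least_squares(f,[600,0,.25],loss='soft_l1',f_scale=2,x_scale=[100,100,.1]); print(s.x); print(f(s.x).reshape(-1,2).round(1))
np.save("rest.npy",s.x)
p=s.x
for n in C:
    im=cv2.imread(f"pics/{n}0.png")
    big=cv2.resize(im,None,fx=4,fy=4,interpolation=cv2.INTER_CUBIC)
    def line(Ps,col):
        q=np.int32(proj(n,r2w(p,Ps))*4+2); cv2.polylines(big,[q.reshape(-1,1,2)],False,col,1)
    line(R+R[:1],(0,255,0)); line([(-95,-50,105),(-95,50,105)],(0,255,255)); line([(21,-100,61),(21,180,61),(-21,180,61),(-21,-100,61),(21,-100,61)],(255,0,255))
    line([(-22,-85,86),(22,-85,86),(22,-85,20)],(0,0,255)); line([(100,0,105),(130,0,195)],(0,0,0))
    c=proj(n,r2w(p,(30,30,60)))[0]*4; x0,y0=int(c[0]-400),int(c[1]-300); cv2.imwrite(f"pics/ov_{n}.png",big[max(0,y0):y0+600,x0:x0+800])
E
```

```text
bar [492.2 -93.8 105.3]
trough [581.2 -52.2  51.4]
stop [ 605.5 -141.1   71.3]
cw [708.  -27.  191.2]
rest [585.3 -52.6  20.8]
[ 5.83318889e+02 -6.32112588e+01  2.61856464e-01]
[[-1.1 -0.5]
 [-0.1 -0.1]
 [-1.1 -1.5]
 [-0.4  1.1]
 [-0.3  1.6]
 [-0.8  0.5]
 [ 1.4  1.2]
 [-0.7  0.1]
 [ 0.4 -1.6]
 [ 0.  -0.4]
 [ 4.  -0.3]]
```

View pics/ov_top.png

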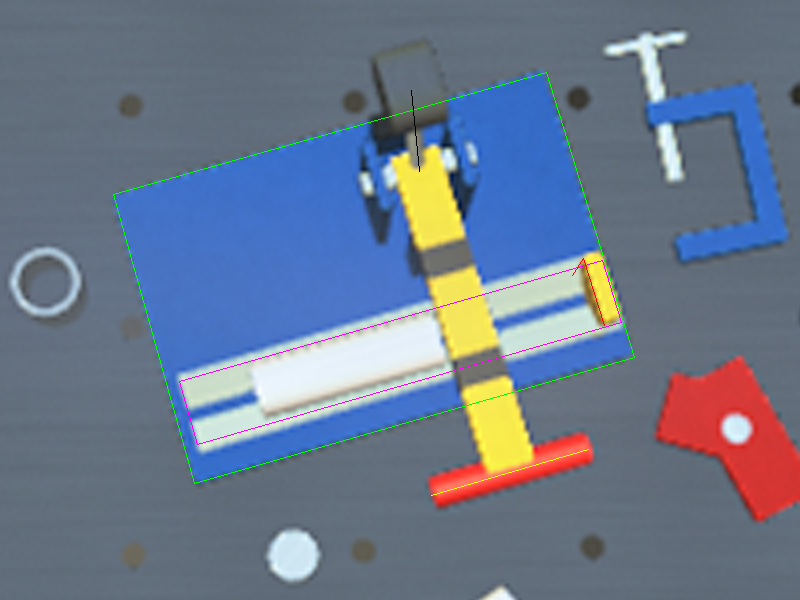

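View pics/ov_side.png

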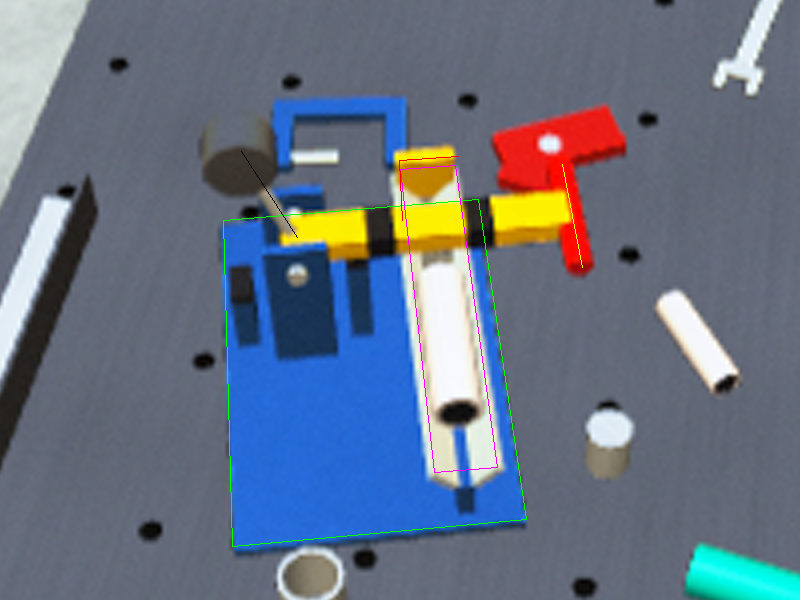

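```bash
python3 - <<'E'
from h import *
p=np.load("rest.npy"); 
for P in [(-150,0,0),(-135,0,0),(-115,0,0),(0,205,0),(0,47,0)]: print(P,r2w(p,P)[0].round(1))
s=env.state();print(s['eef_pos'],s['tcp_rot'])
# tube ends in top: px
for q in env.place_of("tube","top")[:2]: print(q)
pi=np.array([323,238.4]); w=onplane("top",pi,65.5); d=w[:2]-p[:2]; c,sn=np.cos(p[2]),np.sin(p[2]); print("tube rest",c*d[0]+sn*d[1],-sn*d[0]+c*d[1])
E
```

```text
(-150, 0, 0) [ 438.4 -102.     0. ]
(-135, 0, 0) [452.9 -98.2   0. ]
(-115, 0, 0) [472.2 -93.    0. ]
(0, 205, 0) [530.2 134.8   0. ]
(0, 47, 0) [571.2 -17.8   0. ]
[204.7765233  590.52624146 214.67073106] [3.14146197e+00 3.29149109e-05 2.80776903e+00]
{'pixel': [323.1, 238.4], 'conf': 0.97}
{'pixel': [207.3, 224.3], 'conf': 0.9}
tube rest 1.0317183274261374 72.73112503435279
```

Request:
drive_tool(commands=[{"dx": 12, "dy": -39, "yaw": 7}, {"dx": 12, "dy": -39, "yaw": 7}, {"dx": 12, "dy": -39, "yaw": 7}, {"dx": 12, "dy": -39, "yaw": 7}, {"dx": 12, "dy": -39, "yaw": 6}], grip=0)

```text
invalid input
```

Request:
drive_tool(commands=[{"dx": 12, "dy": -39, "dz": 0, "yaw": 7}, {"dx": 12, "dy": -39, "dz": 0, "yaw": 7}, {"dx": 12, "dy": -39, "dz": 0, "yaw": 7}, {"dx": 12, "dy": -39, "dz": 0, "yaw": 7}, {"dx": 12, "dy": -39, "dz": 0, "yaw": 6}], grip=0)

```text
t: 1.82
eef_pos: [264.6, 394.3, 214.7]
tcp_rot: [3.141, 0.0, -2.877]
ft_force: [1.1, -0.0, 0.3]
opening: 0.705
```

Request:
drive_tool(commands=[{"dx": 25, "dy": -32, "dz": 0, "yaw": 0}, {"dx": 25, "dy": -32, "dz": 0, "yaw": 0}, {"dx": 25, "dy": -32, "dz": 0, "yaw": 0}, {"dx": 25, "dy": -32, "dz": 0, "yaw": 0}, {"dx": 25, "dy": -32, "dz": 0, "yaw": 0}])

```text
t: 2.23
eef_pos: [390.5, 234.3, 215.0]
tcp_rot: [3.141, 0.001, -2.883]
ft_force: [-0.5, 0.8, 0.4]
opening: 0.357
```

Request:
drive_tool(commands=[{"dx": 10, "dy": -40, "dz": 0, "yaw": 0}, {"dx": 10, "dy": -40, "dz": 0, "yaw": 0}, {"dx": 10, "dy": -40, "dz": 0, "yaw": 0}, {"dx": 10, "dy": -40, "dz": 0, "yaw": 0}, {"dx": 10, "dy": -40, "dz": 0, "yaw": 0}])

```text
t: 2.65
eef_pos: [439.7, 34.0, 214.9]
tcp_rot: [-3.142, 0.001, -2.884]
ft_force: [0.9, 0.5, 0.6]
opening: 0.024
```

Request:
drive_tool(commands=[{"dx": 0, "dy": -35, "dz": 0, "yaw": 0}, {"dx": 0, "dy": -35, "dz": 0, "yaw": 0}, {"dx": 0, "dy": -35, "dz": 0, "yaw": 0}, {"dx": 0, "dy": -31, "dz": 0, "yaw": 0}, {"dx": 0, "dy": 0, "dz": 0, "yaw": 0}])

```text
t: 3.07
eef_pos: [439.9, -104.1, 214.8]
tcp_rot: [-3.14, 0.001, -2.887]
ft_force: [-0.4, 1.5, 0.0]
opening: 0.004
```

Request:
drive_tool(commands=[{"dx": 0, "dy": 0, "dz": -38, "yaw": 0}, {"dx": 0, "dy": 0, "dz": -38, "yaw": 0}, {"dx": 0, "dy": 0, "dz": -38, "yaw": 0}, {"dx": 0, "dy": 0, "dz": -38, "yaw": 0}, {"dx": 0, "dy": 0, "dz": 0, "yaw": 0}])

```text
t: 3.48
eef_pos: [437.1, -98.8, 57.6]
tcp_rot: [3.136, -0.008, -2.884]
ft_force: [-0.2, 1.3, -0.3]
opening: 0.005
```

```bash
python3 - <<'E'
from cell import env
import cv2
for n in ("side","top","wrist"):
    im=env.read_camera(n)[:,:,::-1]
    if n!="wrist": im=cv2.resize(im[130:330,200:466],None,fx=3,fy=3)
    cv2.imwrite(f"pics/{n}1.png",im)
print(env.state()['eef_pos'],env.state()['ft_force'])
E
```

```text
[440.20729087 -99.93769329  63.94192696] [-0.74718095  0.11558791 -0.27384767]
```

View pics/side1.png

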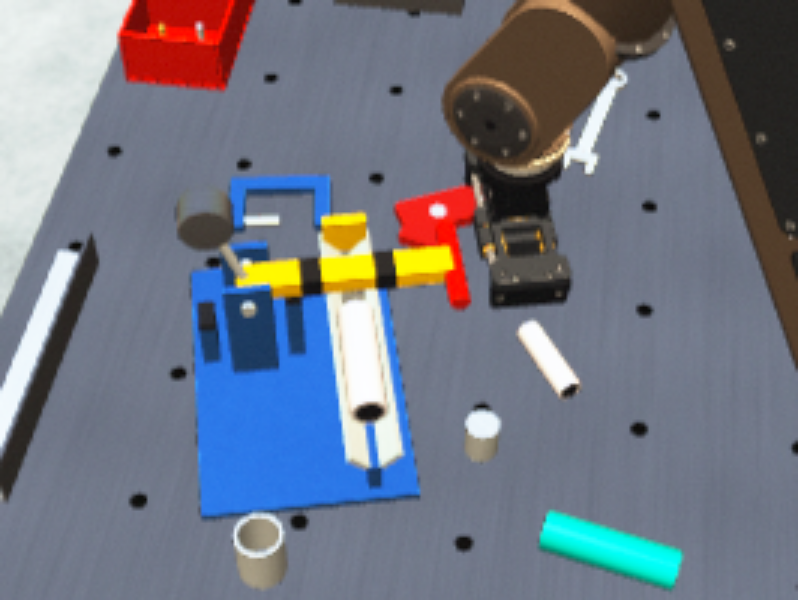

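View pics/wrist1.png

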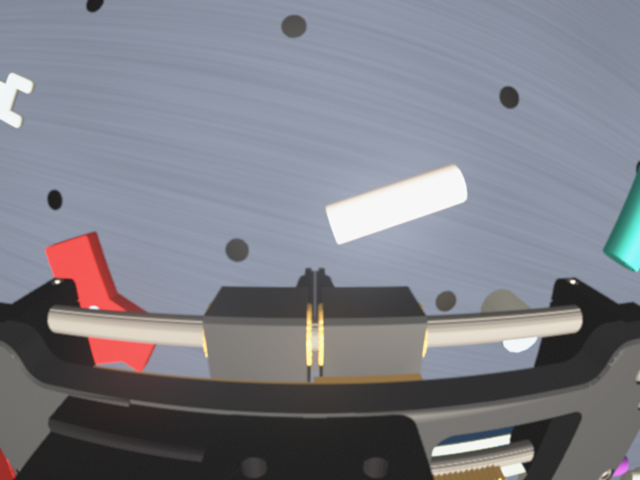

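Request:
drive_tool(commands=[{"dx": 13, "dy": 4, "dz": 0, "yaw": 0}, {"dx": 10, "dy": 3, "dz": 0, "yaw": 0}, {"dx": 2, "dy": 0, "dz": 0, "yaw": 0}, {"dx": 0, "dy": 0, "dz": 0, "yaw": 0}])

```text
t: 3.97
eef_pos: [465.8, -93.0, 64.2]
tcp_rot: [-3.14, 0.003, -2.883]
ft_force: [0.0, -0.2, -0.9]
opening: 0.006
```

Request:
drive_tool(commands=[{"dx": 3, "dy": 1, "dz": 0, "yaw": 0}, {"dx": 0, "dy": 0, "dz": 0, "yaw": 0}])

```text
t: 4.13
eef_pos: [467.8, -91.9, 63.2]
tcp_rot: [-3.141, 0.001, -2.884]
ft_force: [1.3, -0.2, -0.5]
opening: 0.006
```

Request:
drive_tool(commands=[{"dx": 3, "dy": 1, "dz": 0, "yaw": 0}, {"dx": 0, "dy": 0, "dz": 0, "yaw": 0}])

```text
t: 4.3
eef_pos: [470.7, -90.9, 62.8]
tcp_rot: [3.141, -0.0, -2.884]
ft_force: [0.1, 0.3, -0.9]
opening: 0.003
```

Request:
drive_tool(commands=[{"dx": 2, "dy": 0, "dz": 0, "yaw": 0}, {"dx": 0, "dy": 0, "dz": 0, "yaw": 0}])

```text
t: 4.47
eef_pos: [470.8, -90.8, 62.5]
tcp_rot: [3.14, -0.004, -2.883]
ft_force: [-9.2, -2.6, 5.9]
opening: 0.003
```

Request:
drive_tool(commands=[{"dx": 2, "dy": 1, "dz": 0, "yaw": 0}, {"dx": 0, "dy": 0, "dz": 0, "yaw": 0}])

```text
t: 4.63
eef_pos: [470.8, -90.5, 62.5]
tcp_rot: [3.139, -0.008, -2.883]
ft_force: [-23.7, -16.7, 13.7]
opening: 0.008
```

Request:
drive_tool(commands=[{"dx": 2, "dy": 0, "dz": 0, "yaw": 0}, {"dx": 0, "dy": 0, "dz": 0, "yaw": 0}])

```text
t: 4.8
eef_pos: [470.8, -90.5, 62.5]
tcp_rot: [3.137, -0.012, -2.883]
ft_force: [-34.5, -20.4, 22.4]
opening: 0.002
```

Request:
drive_tool(commands=[{"dx": 0, "dy": 0, "dz": 4, "yaw": 0}, {"dx": 0, "dy": 0, "dz": 4, "yaw": 0}, {"dx": 0, "dy": 0, "dz": 4, "yaw": 0}, {"dx": 0, "dy": 0, "dz": 0, "yaw": 0}])

```text
t: 5.13
eef_pos: [471.0, -90.4, 73.6]
tcp_rot: [3.137, -0.012, -2.883]
ft_force: [-26.9, -19.3, -0.8]
opening: 0.007
```

```bash
python3 - <<'E'
from cell import env
import cv2
im=env.read_camera("side")[:,:,::-1]
im=cv2.resize(im[130:330,200:466],None,fx=3,fy=3)
cv2.imwrite(f"pics/side2.png",im)
print(env.state()['eef_pos'],env.state()['ft_force'])
E
```

```text
[470.93985587 -90.38467645  73.41757034] [-27.0592559  -19.81525733  -2.34677491]
```

View pics/side2.png

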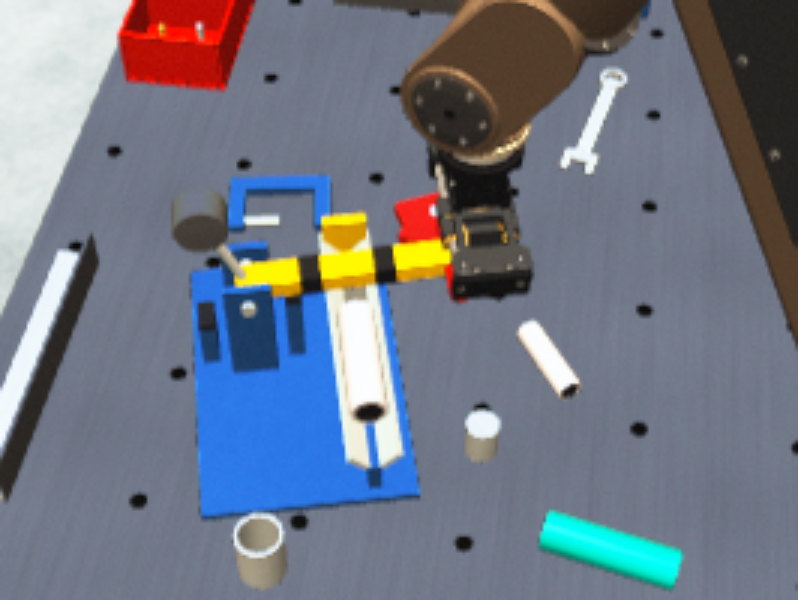

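Request:
drive_tool(commands=[{"dx": 1, "dy": 0, "dz": 12, "yaw": 0}, {"dx": 2, "dy": 0, "dz": 12, "yaw": 0}, {"dx": 2, "dy": 0, "dz": 12, "yaw": 0}, {"dx": 3, "dy": 0, "dz": 12, "yaw": 0}])

```text
t: 5.52
eef_pos: [478.4, -88.5, 121.3]
tcp_rot: [3.134, -0.013, -2.883]
ft_force: [-22.3, 8.9, 1.5]
opening: 0.007
```

```bash
python3 - <<'E'
from cell import env
import cv2
im=env.read_camera("side")[:,:,::-1]
im=cv2.resize(im[130:330,200:466],None,fx=3,fy=3)
cv2.imwrite(f"pics/side3.png",im)
print(env.state()['eef_pos'],env.state()['ft_force'])
E
```

```text
[479.0843685  -88.28610051 123.23127019] [-29.27422443   3.58636111   6.97292876]
```

View pics/side3.png

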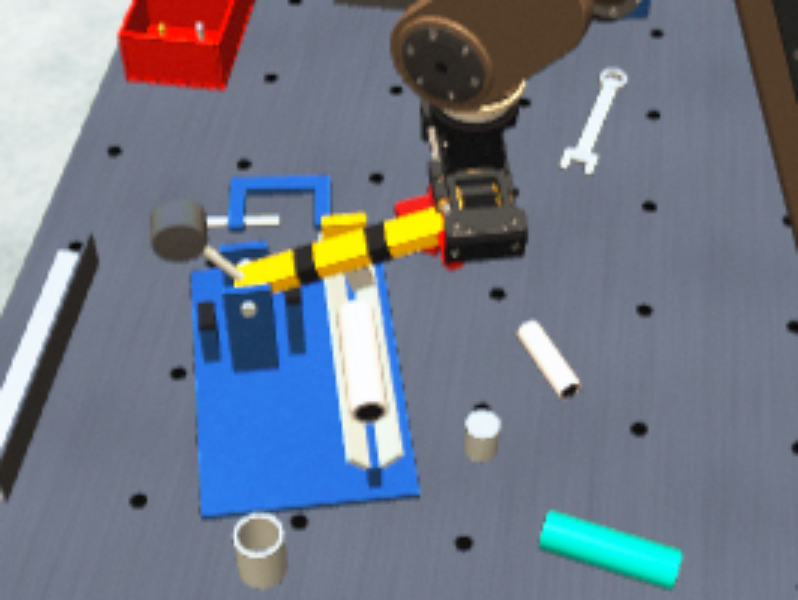

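Request:
drive_tool(commands=[{"dx": 5, "dy": 1, "dz": 12, "yaw": 0}, {"dx": 6, "dy": 1, "dz": 13, "yaw": 0}, {"dx": 7, "dy": 2, "dz": 12, "yaw": 0}, {"dx": 8, "dy": 2, "dz": 12, "yaw": 0}])

```text
t: 5.9
eef_pos: [498.5, -82.7, 170.4]
tcp_rot: [3.131, -0.027, -2.881]
ft_force: [-71.0, -6.9, 36.8]
opening: 0.003
```

```bash
python3 - <<'E'
from cell import env
import cv2
im=env.read_camera("side")[:,:,::-1]
im=cv2.resize(im[130:330,200:466],None,fx=3,fy=3)
cv2.imwrite(f"pics/side4.png",im)
print(env.state()['eef_pos'],env.state()['ft_force'])
E
```

```text
[499.99099818 -82.33619955 172.79043116] [-68.31511137  -1.61392398  41.36115983]
```

View pics/side4.png

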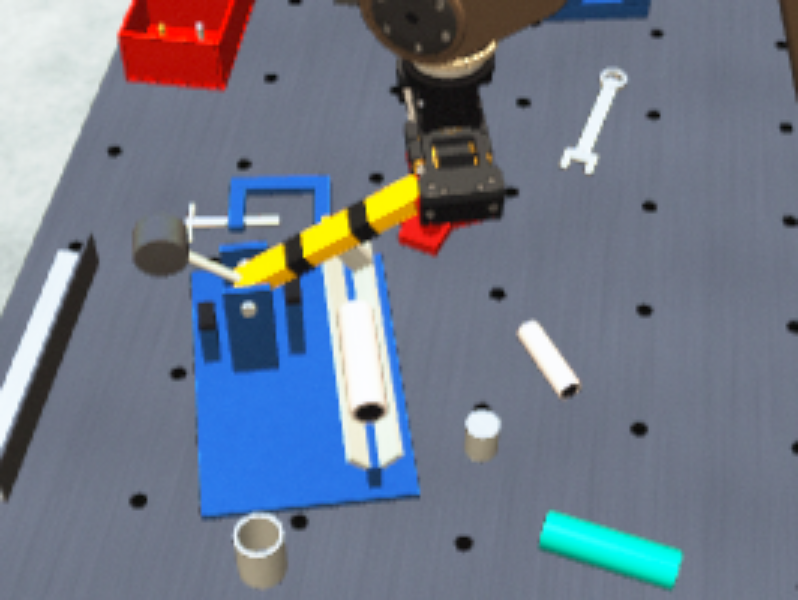

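Request:
drive_tool(commands=[{"dx": -2, "dy": 0, "dz": 8, "yaw": 0}, {"dx": 0, "dy": 0, "dz": 6, "yaw": 0}])

```text
t: 6.12
eef_pos: [506.9, -83.7, 185.8]
tcp_rot: [3.14, -0.002, -2.884]
ft_force: [-1.2, -1.2, -0.8]
opening: 0.004
```

```bash
cat > look.py <<'E'
import sys
from cell import env
import cv2
for n in sys.argv[2:]:
    im=env.read_camera(n)[:,:,::-1]
    if n!="wrist": im=cv2.resize(im[130:330,200:466],None,fx=3,fy=3)
    cv2.imwrite(f"pics/{n}{sys.argv[1]}.png",im)
s=env.state(); print(s['t'],s['eef_pos'],s['ft_force'],s['tcp_rot'])
E
python3 look.py 5 side
```

```text
6.1667 [507.77883941 -83.85762612 186.87153415] [-13.78171173   1.60078524   7.84369877] [ 3.14117010e+00 -8.22295484e-04 -2.88360975e+00]
```

View pics/side5.png

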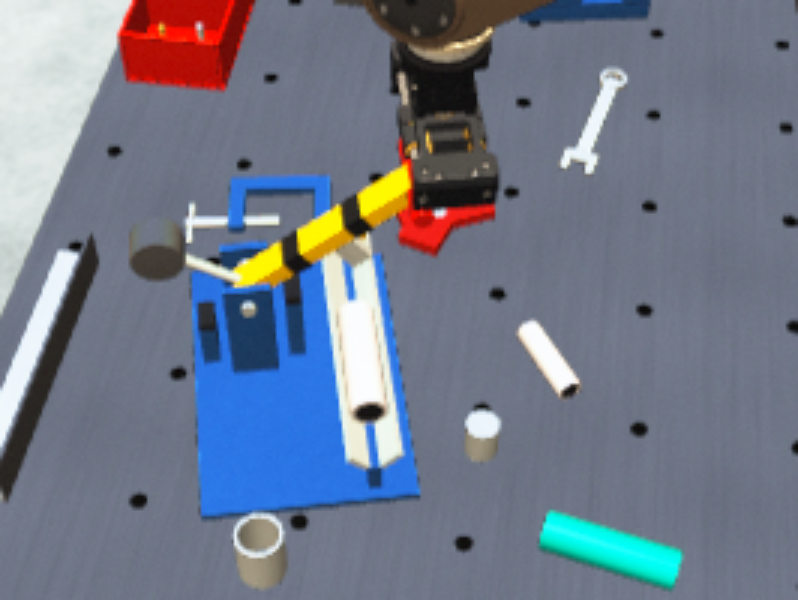

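Request:
drive_tool(commands=[{"dx": 7, "dy": 2, "dz": 10, "yaw": 0}, {"dx": 8, "dy": 2, "dz": 10, "yaw": 0}, {"dx": 10, "dy": 3, "dz": 10, "yaw": 0}, {"dx": 10, "dy": 3, "dz": 9, "yaw": 0}])

```text
t: 6.5
eef_pos: [542.4, -74.2, 225.6]
tcp_rot: [3.141, -0.003, -2.884]
ft_force: [-8.1, -3.1, 5.7]
opening: -0.0
```

Request:
drive_tool(commands=[{"dx": 11, "dy": 3, "dz": 8, "yaw": 0}, {"dx": 12, "dy": 3, "dz": 8, "yaw": 0}, {"dx": 12, "dy": 3, "dz": 6, "yaw": 0}, {"dx": 13, "dy": 4, "dz": 6, "yaw": 0}, {"dx": 13, "dy": 4, "dz": 4, "yaw": 0}])

```text
t: 6.92
eef_pos: [605.5, -56.9, 257.1]
tcp_rot: [-3.141, 0.001, -2.884]
ft_force: [-0.1, 0.1, 0.3]
opening: 0.008
```

```bash
python3 look.py 6 side
```

```text
6.9667 [607.51609346 -56.43063265 257.43010081] [-1.58273127  0.78820578 -0.29204627] [-3.14089721e+00  2.40872750e-03 -2.88346937e+00]
```

View pics/side6.png

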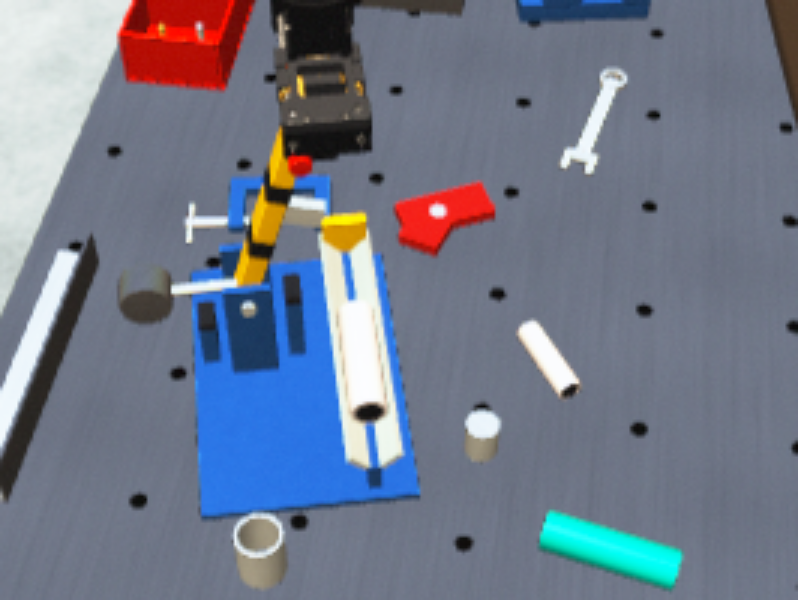

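Request:
drive_tool(commands=[{"dx": -10, "dy": -3, "dz": 0, "yaw": 0}, {"dx": -25, "dy": -7, "dz": 0, "yaw": 0}, {"dx": -30, "dy": -8, "dz": 0, "yaw": 0}, {"dx": -30, "dy": -8, "dz": 0, "yaw": 0}, {"dx": -15, "dy": -4, "dz": 0, "yaw": 0}])

```text
t: 7.38
eef_pos: [490.6, -87.3, 256.1]
tcp_rot: [3.141, -0.002, -2.884]
ft_force: [1.2, 0.1, 0.9]
opening: 0.007
```

Request:
drive_tool(commands=[{"dx": 0, "dy": 38, "dz": 0, "yaw": 0}, {"dx": 0, "dy": 38, "dz": 0, "yaw": 0}, {"dx": 0, "dy": 38, "dz": 0, "yaw": 0}, {"dx": 0, "dy": 38, "dz": 0, "yaw": 0}, {"dx": 0, "dy": 38, "dz": 0, "yaw": 0}])

```text
t: 7.8
eef_pos: [493.1, 104.0, 256.4]
tcp_rot: [3.142, -0.0, -2.884]
ft_force: [1.0, -0.0, 1.2]
opening: 0.003
```

```bash
python3 look.py 7 side top; python3 - <<'E'
from h import *
p=np.load("rest.npy")
r=lambda w:(np.array([[np.cos(p[2]),np.sin(p[2])],[-np.sin(p[2]),np.cos(p[2])]])@(np.array(w[:2])-p[:2])).round(1)
a=env.trace("tube","top"); b=env.trace("tube","side")
for x in a: 
    if x['conf']>.3:
        m=np.argwhere(x['pixels'])[:,::-1]; rr=np.array([r(onplane("top",q,78)) for q in m[::3]]); print("top",x['conf'],x['pixel'],rr.min(0),rr.max(0))
for x in b: print("side",x['conf'],x['pixel'],len(np.argwhere(x['pixels'])))
for n in C: print(env.place_of("tube",n)[:3])
print("tool rest",r(env.state()['eef_pos']))
E
```

```text
7.9 [493.00557681 106.51213055 256.24242053] [-0.17102811 -0.36608841  0.46347226] [ 3.14073980e+00 -3.21440582e-04 -2.87947957e+00]
top 0.89 [350.6, 304.9] [-202.5   14.7] [-159.8   93.5]
top 0.87 [209.3, 223.2] [102.  299.1] [139.8 387.9]
top 0.72 [333.0, 236.7] [-17.9  15.5] [17.9 87.8]
side 0.85 [321.7, 250.2] 512
side 0.84 [278.0, 356.5] 485
side 0.82 [404.8, 313.7] 588
side 0.67 [383.1, 248.6] 211
[{'pixel': [317.1, 250.8], 'conf': 0.83}, {'pixel': [278.2, 356.7], 'conf': 0.73}, {'pixel': [382.4, 249.9], 'conf': 0.72}]
[{'pixel': [351.6, 303.2], 'conf': 0.87}, {'pixel': [326.2, 235.4], 'conf': 0.86}, {'pixel': [208.1, 221.7], 'conf': 0.85}]
tool rest [-43.4 182.7]
```

View pics/side7.png

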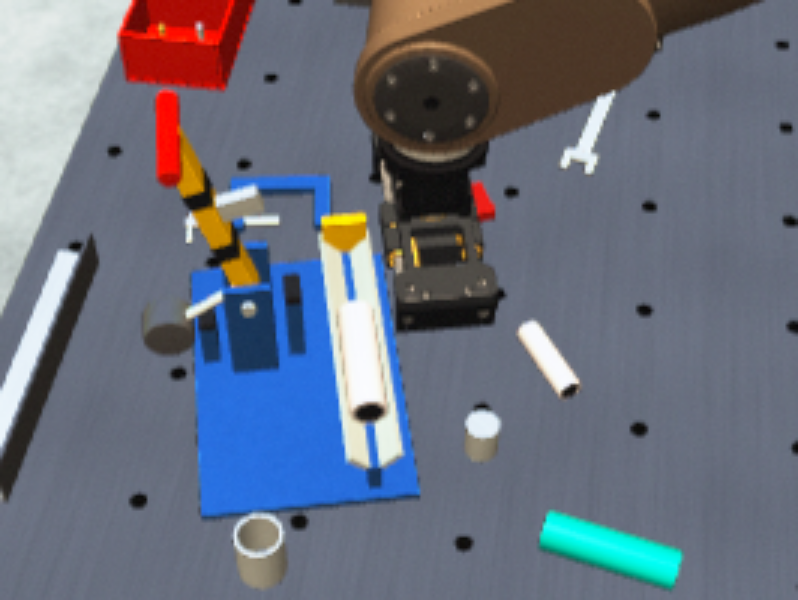

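View pics/top7.png

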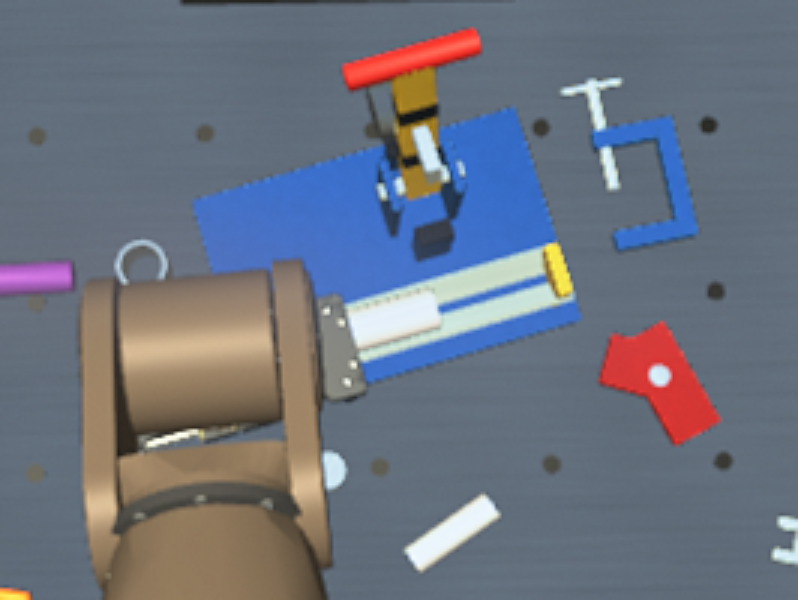

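The gate is fully raised and the tube is still in place. Now I move to the tube's +y end.

Request:
drive_tool(commands=[{"dx": 22, "dy": 0, "dz": -10, "yaw": 0}, {"dx": 23, "dy": 0, "dz": -34, "yaw": 0}, {"dx": 0, "dy": 0, "dz": -40, "yaw": 0}, {"dx": 0, "dy": 0, "dz": -40, "yaw": 0}, {"dx": 0, "dy": 0, "dz": 0, "yaw": 0}])

```text
t: 8.52
eef_pos: [536.5, 101.1, 126.5]
tcp_rot: [3.14, -0.01, -2.886]
ft_force: [-1.9, -0.9, -1.5]
opening: 0.006
```

```bash
python3 look.py 8 side; python3 - <<'E'
from h import *
p=np.load("rest.npy")
r=lambda w:(np.array([[np.cos(p[2]),np.sin(p[2])],[-np.sin(p[2]),np.cos(p[2])]])@(np.array(w[:2])-p[:2])).round(1)
print("tool rest",r(env.state()['eef_pos']))
im=cv2.imread("pics/side8.png")
for P in [(0,180,40),(0,134,65.5),(0,175,62),(0,-85,65.5)]: print(P,((proj("side",r2w(p,P))[0]-[200,130])*3).round(0))
print(((proj("side",env.state()['eef_pos'])[0]-[200,130])*3).round())
E
```

```text
8.5667 [537.99704822 101.45819124 130.1345937 ] [ 0.35443204 -0.44713237  1.19462022] [ 3.14026264 -0.00684677 -2.88565539]
tool rest [ -1.1 170.8]
(0, 180, 40) [373. 467.]
(0, 134, 65.5) [368. 409.]
(0, 175, 62) [373. 449.]
(0, -85, 65.5) [346. 234.]
[373. 398.]
```

View pics/side8.png

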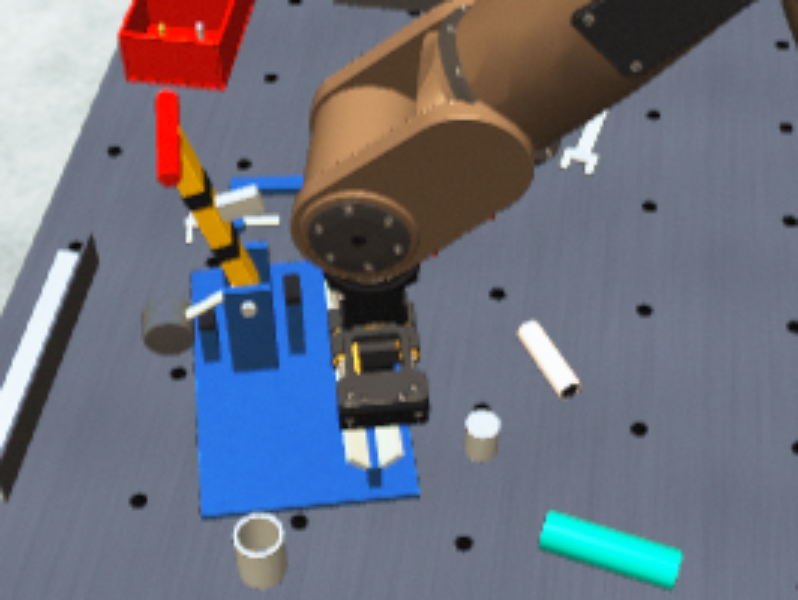

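Request:
drive_tool(commands=[{"dx": 0, "dy": 4, "dz": -25, "yaw": 0}, {"dx": 0, "dy": 0, "dz": -25, "yaw": 0}, {"dx": 0, "dy": 0, "dz": -17, "yaw": 0}, {"dx": 0, "dy": 0, "dz": 0, "yaw": 0}, {"dx": 0, "dy": 0, "dz": 0, "yaw": 0}])

```text
t: 8.98
eef_pos: [540.5, 106.5, 67.6]
tcp_rot: [-3.141, 0.001, -2.884]
ft_force: [0.1, 0.2, -0.0]
opening: 0.006
```

Request:
drive_tool(commands=[{"dx": 2, "dy": -8, "dz": 0, "yaw": 0}, {"dx": 2, "dy": -8, "dz": 0, "yaw": 0}, {"dx": 0, "dy": 0, "dz": 0, "yaw": 0}])

```text
t: 9.23
eef_pos: [544.8, 89.5, 67.3]
tcp_rot: [-3.141, 0.003, -2.885]
ft_force: [0.2, 0.2, 0.4]
opening: 0.007
```

Request:
drive_tool(commands=[{"dx": 0, "dy": -5, "dz": -4, "yaw": 0}, {"dx": 1, "dy": -6, "dz": 0, "yaw": 0}, {"dx": 2, "dy": -6, "dz": 0, "yaw": 0}, {"dx": 2, "dy": -6, "dz": 0, "yaw": 0}])

```text
t: 9.57
eef_pos: [548.3, 67.7, 61.6]
tcp_rot: [3.141, -0.001, -2.884]
ft_force: [-2.9, 4.2, 1.2]
opening: 0.005
```

Request:
drive_tool(commands=[{"dx": 2, "dy": -8, "dz": 0, "yaw": 0}, {"dx": 2, "dy": -8, "dz": 0, "yaw": 0}, {"dx": 2, "dy": -8, "dz": 0, "yaw": 0}])

```text
t: 9.82
eef_pos: [554.8, 43.5, 61.6]
tcp_rot: [3.141, -0.0, -2.884]
ft_force: [0.2, 3.1, 0.3]
opening: 0.005
```

```bash
python3 look.py 9 side top; python3 - <<'E'
from h import *
p=np.load("rest.npy")
r=lambda w:(np.array([[np.cos(p[2]),np.sin(p[2])],[-np.sin(p[2]),np.cos(p[2])]])@(np.array(w[:2])-p[:2])).round(1)
print("tool rest",r(env.state()['eef_pos']))
E
```

```text
9.9167 [555.11876013  42.66942925  61.6593999 ] [-0.29446998  0.2667608   0.39884695] [-3.14119294e+00  3.49839296e-04 -2.88463270e+00]
tool rest [  0.2 109.6]
```

View pics/side9.png

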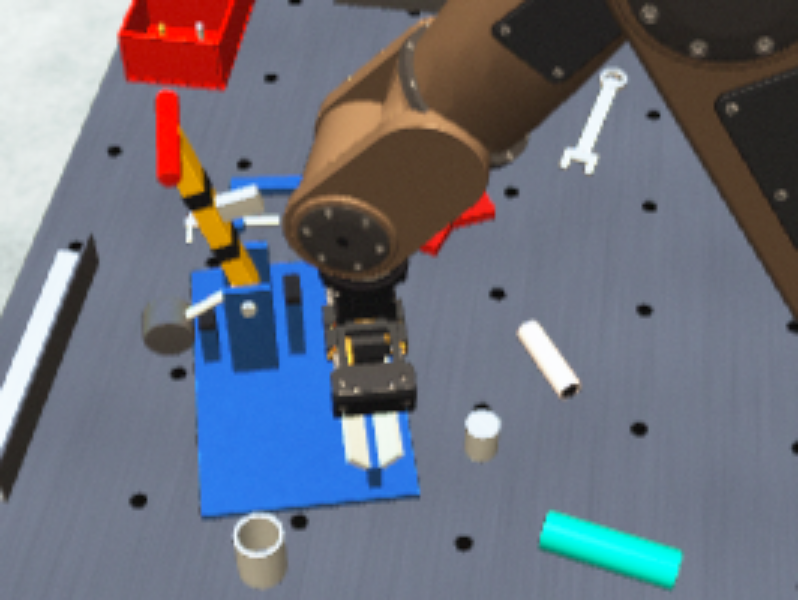

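View pics/top9.png

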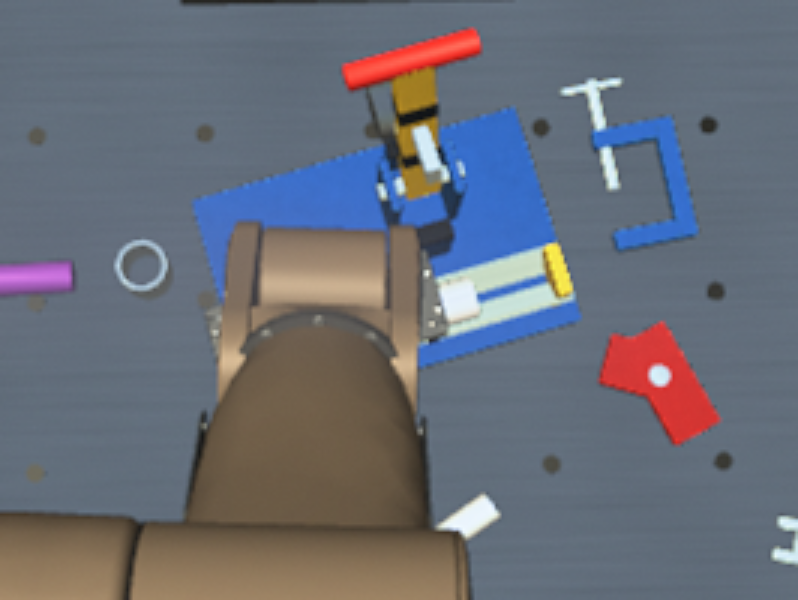

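```bash
python3 - <<'E'
from h import *
for z in (62,140,200,250,300,350,400): print(z,((proj("side",[555,43,z])[0]-[200,130])*3).round(),((proj("top",[555,43,z])[0]-[200,130])*3).round())
E
```

```text
62 [365. 390.] [327. 339.]
140 [364. 336.] [326. 327.]
200 [363. 291.] [325. 317.]
250 [362. 250.] [324. 308.]
300 [361. 207.] [323. 298.]
350 [360. 161.] [321. 288.]
400 [359. 111.] [320. 276.]
```

Request:
drive_tool(commands=[{"dx": 2, "dy": -8, "dz": 0, "yaw": 0}, {"dx": 2, "dy": -8, "dz": 0, "yaw": 0}, {"dx": 3, "dy": -8, "dz": 0, "yaw": 0}, {"dx": 2, "dy": -8, "dz": 0, "yaw": 0}])

```text
t: 10.25
eef_pos: [563.7, 11.5, 61.6]
tcp_rot: [3.141, -0.0, -2.884]
ft_force: [-1.4, 3.7, -0.2]
opening: 0.008
```

Request:
drive_tool(commands=[{"dx": 2, "dy": -7, "dz": 0, "yaw": 0}, {"dx": 2, "dy": -7, "dz": 0, "yaw": 0}, {"dx": 0, "dy": 0, "dz": 0, "yaw": 0}])

```text
t: 10.5
eef_pos: [568.1, -3.4, 61.6]
tcp_rot: [-3.141, 0.0, -2.885]
ft_force: [-0.5, -0.7, -0.0]
opening: 0.0
```

```bash
python3 look.py 10 side top; python3 - <<'E'
from h import *
p=np.load("rest.npy")
r=lambda w:(np.array([[np.cos(p[2]),np.sin(p[2])],[-np.sin(p[2]),np.cos(p[2])]])@(np.array(w[:2])-p[:2])).round(1)
print("tool rest",r(env.state()['eef_pos']))
E
```

```text
10.6 [567.88284664  -2.58478919  61.66682897] [-0.5023902   0.26329365 -0.05570459] [-3.14110590e+00  4.20642134e-04 -2.88416541e+00]
tool rest [ 0.8 62.6]
```

View pics/top10.png

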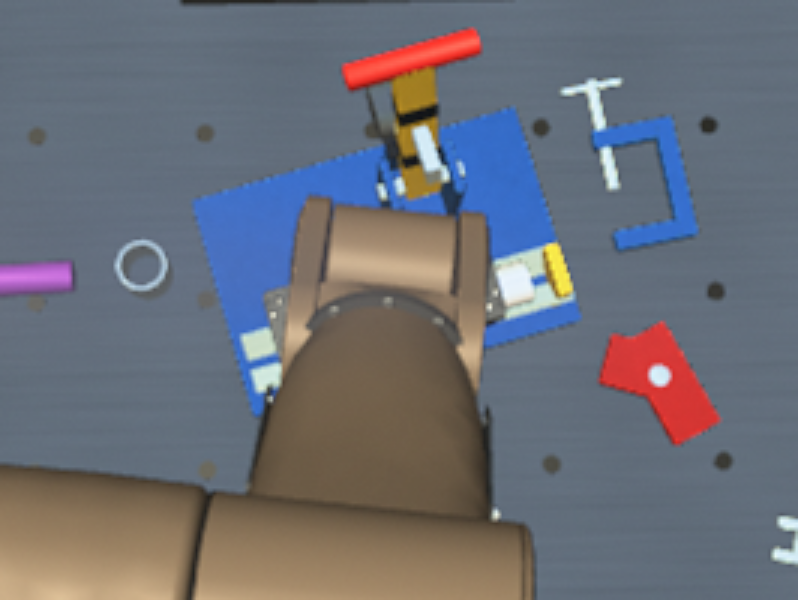

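Request:
drive_tool(commands=[{"dx": 1, "dy": -4, "dz": 0, "yaw": 0}, {"dx": 1, "dy": -4, "dz": 0, "yaw": 0}, {"dx": 1, "dy": -2, "dz": 0, "yaw": 0}, {"dx": 0, "dy": 0, "dz": 0, "yaw": 0}])

```text
t: 10.93
eef_pos: [570.6, -12.2, 61.6]
tcp_rot: [3.141, -0.0, -2.884]
ft_force: [-0.8, 1.5, 0.2]
opening: 0.003
```

Request:
drive_tool(commands=[{"dx": 0, "dy": -2, "dz": 0, "yaw": 0}, {"dx": 0, "dy": 0, "dz": 0, "yaw": 0}])

```text
t: 11.1
eef_pos: [570.7, -14.0, 61.7]
tcp_rot: [3.142, 0.0, -2.884]
ft_force: [0.5, 2.8, 0.7]
opening: 0.004
```

Request:
drive_tool(commands=[{"dx": 1, "dy": -2, "dz": 0, "yaw": 0}, {"dx": 0, "dy": 0, "dz": 0, "yaw": 0}])

```text
t: 11.27
eef_pos: [571.6, -16.1, 61.6]
tcp_rot: [3.141, -0.0, -2.884]
ft_force: [-0.6, 3.3, -0.1]
opening: 0.007
```

Request:
drive_tool(commands=[{"dx": 0, "dy": -2, "dz": 0, "yaw": 0}, {"dx": 0, "dy": 0, "dz": 0, "yaw": 0}])

```text
t: 11.43
eef_pos: [571.8, -18.1, 61.7]
tcp_rot: [-3.141, 0.0, -2.884]
ft_force: [1.1, 2.6, 1.0]
opening: 0.004
```

Request:
drive_tool(commands=[{"dx": 0, "dy": -1, "dz": 0, "yaw": 0}, {"dx": 0, "dy": 0, "dz": 0, "yaw": 0}])

```text
t: 11.6
eef_pos: [571.8, -19.0, 61.7]
tcp_rot: [-3.142, 0.0, -2.884]
ft_force: [-0.4, 2.9, 0.4]
opening: 0.006
```

Request:
drive_tool(commands=[{"dx": 0, "dy": -1, "dz": 0, "yaw": 0}, {"dx": 0, "dy": 0, "dz": 0, "yaw": 0}])

```text
t: 11.77
eef_pos: [571.8, -20.0, 61.7]
tcp_rot: [-3.142, 0.0, -2.884]
ft_force: [0.9, 4.4, 0.5]
opening: 0.001
```

Request:
drive_tool(commands=[{"dx": 0, "dy": -1, "dz": 0, "yaw": 0}, {"dx": 0, "dy": 0, "dz": 0, "yaw": 0}])

```text
t: 11.93
eef_pos: [571.8, -20.9, 61.8]
tcp_rot: [-3.142, 0.0, -2.884]
ft_force: [1.1, 5.1, 1.3]
opening: 0.006
```

```bash
python3 look.py 11 side top
```

```text
12.0333 [571.75389894 -20.95397192  61.72998414] [0.45700647 3.62307319 1.40582614] [-3.14147641e+00  3.11997014e-04 -2.88352534e+00]
```

View pics/top11.png

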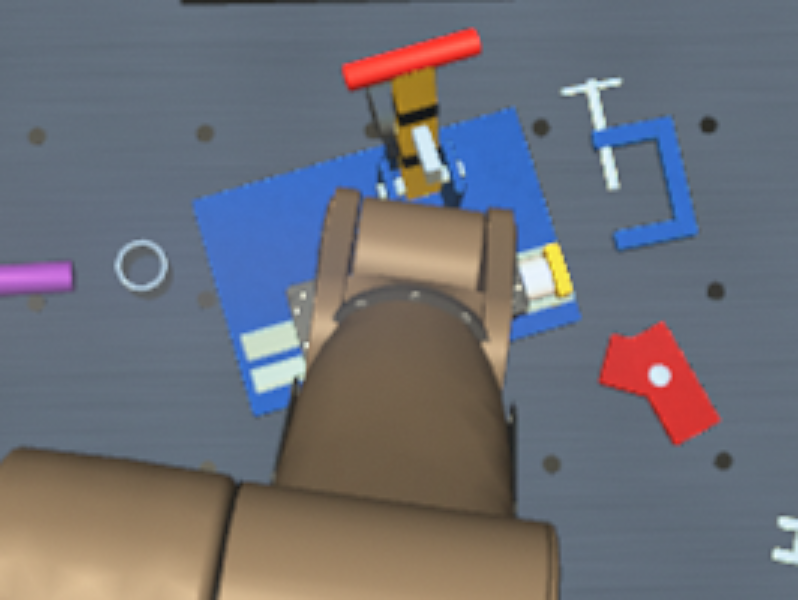

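Request:
drive_tool(commands=[{"dx": 0, "dy": -1, "dz": 0, "yaw": 0}, {"dx": 0, "dy": 0, "dz": 0, "yaw": 0}])

```text
t: 12.2
eef_pos: [571.7, -21.9, 61.8]
tcp_rot: [3.142, 0.0, -2.884]
ft_force: [1.5, 4.9, 1.4]
opening: 0.003
```

Request:
drive_tool(commands=[{"dx": 0, "dy": -1, "dz": 0, "yaw": 0}, {"dx": 0, "dy": 0, "dz": 0, "yaw": 0}])

```text
t: 12.37
eef_pos: [571.7, -22.4, 61.7]
tcp_rot: [3.141, 0.0, -2.884]
ft_force: [-0.0, 9.0, 1.5]
opening: 0.004
```

Request:
drive_tool(commands=[{"dx": 0, "dy": -1, "dz": 0, "yaw": 0}, {"dx": 0, "dy": 0, "dz": 0, "yaw": 0}])

```text
t: 12.53
eef_pos: [571.7, -22.5, 61.8]
tcp_rot: [3.14, 0.001, -2.884]
ft_force: [1.5, 15.7, 2.8]
opening: 0.002
```

The tube is against the stop: the force rises and it no longer moves. I back off along the trough, then lift.

Request:
drive_tool(commands=[{"dx": 0, "dy": 0, "dz": 0, "yaw": 0}, {"dx": 0, "dy": 0, "dz": 0, "yaw": 0}, {"dx": -1, "dy": 5, "dz": 0, "yaw": 0}, {"dx": -3, "dy": 12, "dz": 0, "yaw": 0}, {"dx": -8, "dy": 30, "dz": 0, "yaw": 0}])

```text
t: 12.95
eef_pos: [560.2, 21.5, 61.5]
tcp_rot: [-3.141, 0.001, -2.886]
ft_force: [-0.1, -0.1, -0.5]
opening: 0.002
```

Request:
drive_tool(commands=[{"dx": -8, "dy": 30, "dz": 0, "yaw": 0}, {"dx": -8, "dy": 30, "dz": 0, "yaw": 0}, {"dx": 0, "dy": 0, "dz": 40, "yaw": 0}, {"dx": 0, "dy": 10, "dz": 38, "yaw": 0}, {"dx": 0, "dy": 10, "dz": 38, "yaw": 0}])

```text
t: 13.37
eef_pos: [542.7, 103.8, 178.8]
tcp_rot: [-3.141, -0.002, -2.883]
ft_force: [1.5, 1.2, 0.1]
opening: 0.006
```

Request:
drive_tool(commands=[{"dx": -15, "dy": 35, "dz": 10, "yaw": 0}, {"dx": -15, "dy": 35, "dz": 10, "yaw": 0}, {"dx": -15, "dy": 35, "dz": 0, "yaw": 0}, {"dx": -15, "dy": 35, "dz": 0, "yaw": 0}, {"dx": 0, "dy": 0, "dz": 0, "yaw": 0}])

```text
t: 13.78
eef_pos: [480.8, 247.6, 197.9]
tcp_rot: [3.141, 0.0, -2.88]
ft_force: [0.2, 0.2, 0.1]
opening: 0.01
```

```bash
python3 look.py 12 side top; python3 - <<'E'
from h import *
p=np.load("rest.npy")
r=lambda w:(np.array([[np.cos(p[2]),np.sin(p[2])],[-np.sin(p[2]),np.cos(p[2])]])@(np.array(w[:2])-p[:2])).round(1)
for x in env.place_of("tube","top"): print(x,r(onplane("top",x['pixel'],65.5)))
for x in env.place_of("tube","side"): print(x,r(onplane("side",x['pixel'],65.5)))
E
```

```text
13.8833 [482.67815259 244.18565587 197.62395669] [ 0.83332363 -0.14470361  0.25063346] [-3.14111019e+00 -8.92172652e-05 -2.88069826e+00]
{'pixel': [270.9, 334.5], 'conf': 0.73} [-193.5  263.3]
{'pixel': [204.5, 224.5], 'conf': 0.63} [118.3 351.4]
{'pixel': [350.2, 307.8], 'conf': 0.6} [-185.    56.2]
{'pixel': [361.9, 229.1], 'conf': 0.58} [ -3.4 -28.5]
{'pixel': [345.2, 190.0], 'conf': 0.42} [105.1 -16.5]
{'pixel': [275.3, 355.6], 'conf': 0.77} [137.2 381.2]
{'pixel': [405.3, 315.9], 'conf': 0.69} [-189.5  309.2]
{'pixel': [315.6, 221.9], 'conf': 0.63} [  4.2 -29.5]
{'pixel': [381.9, 249.0], 'conf': 0.63} [-170.4   92.2]
{'pixel': [283.6, 224.2], 'conf': 0.63} [ 98.  -30.9]
```

View pics/top12.png

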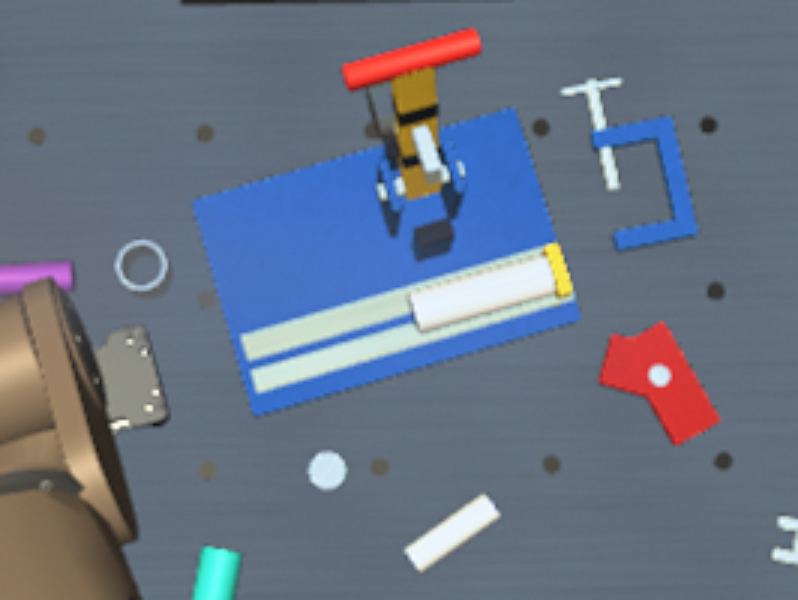

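View pics/side12.png

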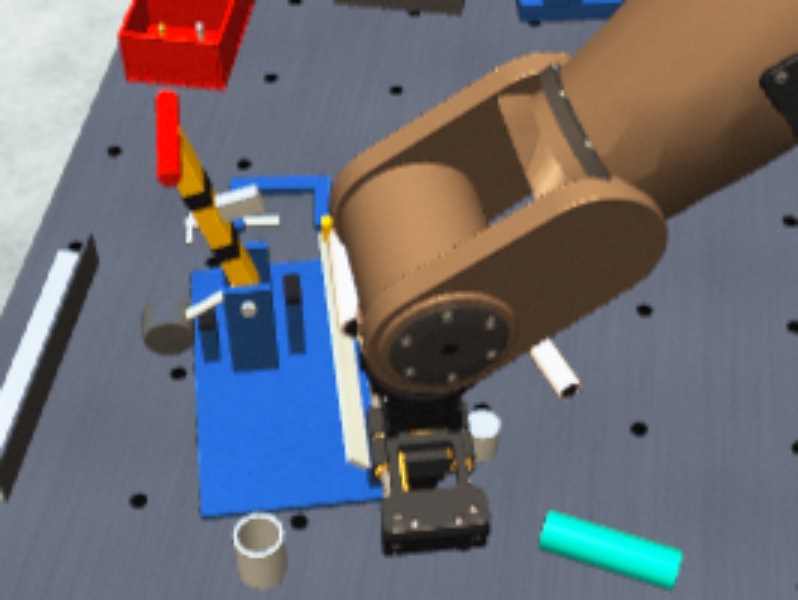

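```bash
python3 -c "
from cell import env
print(env.job_done()); print(env.state()['t'])"
```

```text
the job is handed in; nothing more can be done
None
the job is handed in; nothing more can be done
```

I raised the gate and pushed the tube home, then handed the job in at about 14 s of the 48 s allowed. No verdict came back.

**Gate:** The drive interface only let the tool point straight down, so I could not get a fingertip under the crossbar. I pressed the closed fingers against the robot-side face of the bar and moved up along its arc. Friction lifted it at first, then the push itself carried it past balance, and it swung onto its stop. I never gripped the bar. The highest wrist force I read was about 80 N, against the 120 N limit.

**Tube:** I pushed it by its end along the trough with 3 to 5 N. At the stop the force rose to about 16 N and the tube stopped moving. I then backed the fingers off along the trough and lifted them clear.

**Last checks:**
- **Pictures:** they show the gate fully raised, the tube parallel in the trough with its end flush against the yellow stop, and the gripper clear of everything. The bystanders I could see near the rest look unmoved. My final close-ups did not cover the hammer and pliers on the left side of the table, but the arm never went near the table there.
- **Tube y:** the networks put its middle at rest y of about -29 mm, where home is -25 mm. My fit of the rest is good to a few mm, so the force at the stop is the stronger evidence that it is home.
- **Tube x:** the two views disagreed, giving -3.4 mm from the top and +4.2 mm from the side, where the part visible past the arm was small. Their mean is near 0, which agrees with the tube lying in the V.

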